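Pop the teaspoon tray and trap it

TASK

Open the wooden teaspoon box a little way: press its red button right down with one open finger, while the other finger stands in front of the tray's tall white front, so that the tray that springs out runs against that finger and is trapped before it slides away. Finish while holding: button still pressed down by the one finger, tray resting against the other, partly open. Grasp and lift nothing, keep the teaspoon in its tray, and leave the mug and the jars alone.

Things in the scene. Friction and masses are not known exactly. Their poses are not given: they have to be found in the camera images.
- spoon_box: low wooden box fixed to the worktop, 190 mm wide (its y) and 156 mm deep (its x), flat cover 45 mm above the worktop, with a red button on the cover and a white tray in it. Origin on the worktop straight below the button's centre; z up; x points from the tray's front to the back of the box, so the tray springs out along -x. The cover reaches from x = -36 to +120 mm; the button's axis is at x = 0, y = 0
- button_top (a point): centre of the top of the red round button: 30 mm across, its top 57 mm above the worktop when it is up and 47 mm when it is fully down
- eject_button (a joint): travel of the button in m: 0 up, 0.010 fully down (straight down). It takes about 4 N at 0.005, where the latch lets go of the tray, and 6 N fully down; it springs up when let go
- spoon_tray (a joint): how far the tray is out in m: 0 shut and latched, 0.130 end of travel. Once unlatched a spring of about 5 N drives it out at about 60 mm/s, with no stop on the way; beyond 0.080 it counts as having slid away. A finger standing in its way stops it. It stays where it is stopped only as long as something stands before it
- tray_front (a point): middle of the top edge of the outer face of the tray's white front panel, which is 188 mm wide, 6 mm thick, upright, and reaches from 5 to 76 mm above the worktop, so 19 mm above the button. Shut, its outer face lies 42 mm before the button's axis (box x = -42 mm) and its inner face 36 mm before it; the point moves with the tray. A hand with its fingers about 60 to 85 mm apart, one above the button and one before the front, straddles the panel
- tray_floor (a point): point on the tray's inner floor, 9.5 mm above the worktop, on its middle line, 42 mm behind the outer face of the front panel; axes as the box's, moves with the tray
- teaspoon: metal teaspoon, 132 x 28 x 11 mm, lying across the tray just behind its front, hidden under the cover while the tray is shut. Origin under its middle. To be left in the tray
- mug: green mug, 92 x 128 x 95 mm, standing left of the box; origin at the centre of its underside. To be left alone
- mustard_jar: mustard jar with a pale lid, 59 mm across, 103 mm high, standing right of the box; origin at the centre of its underside. To be left alone
- spice_jar: spice jar with a dark cap, 41 mm across, 105 mm high, standing right of the box; origin at the centre of its underside. To be left alone

How it is judged (in metres and radians):
At the end, for the whole second after the job is handed in: A finger holds the button down (more than 6 mm, over 1 N); the tray is 10 to 80 mm out and at rest (under 5 mm/s), pressing on a finger with over 0.5 N; the teaspoon still lies in the tray (value of joint eject_button above 0.006 m and contact force between the fingers and eject_button above 1 N and value of joint spoon_tray between 0.01 and 0.08 m and contact force between the fingers and spoon_tray above 0.5 N and velocity of joint spoon_tray between -0.005 and 0.005 m/s and height (world z) of teaspoon below 0.035 m and x of teaspoon in the frame of tray_floor between -0.045 and 0.11 m); the arm keeps its last pose, push and grip.
It fails at once if the tray slides away: more than 80 mm out (value of joint spoon_tray above 0.08 m).
It fails at once if the teaspoon is taken or thrown out of the tray (height (world z) of teaspoon above 0.035 m or x of teaspoon in the frame of tray_floor above 0.11 m or x of teaspoon in the frame of tray_floor below -0.045 m).
It fails at once if the mug is lifted, shoved (over 30 mm) or tipped (distance of mug from where it was at the start of the episode above 0.03 m or height (world z) of mug above 0.015 m or angle between mug's own z axis and vertical above 0.4 rad).
It fails at once if the mustard jar is lifted, shoved (over 30 mm) or tipped (distance of mustard_jar from where it was at the start of the episode above 0.03 m or height (world z) of mustard_jar above 0.015 m or angle between mustard_jar's own z axis and vertical above 0.4 rad).
It fails at once if the spice jar is lifted, shoved (over 30 mm) or tipped (distance of spice_jar from where it was at the start of the episode above 0.03 m or height (world z) of spice_jar above 0.015 m or angle between spice_jar's own z axis and vertical above 0.4 rad).
It also fails if it takes over 29 s, if anything falls off the work surface, if the arm or the gripper's body presses on something with over 40 N, if the wrist force passes 120 N, or if a joint passes its speed limit or range.

ROBOT

A 7-joint arm with a two-finger parallel gripper is mounted at the origin on a cart in front of the work surface, level with it; the furniture and walls round the work are solid. World frame = base frame: x ahead of the robot, y to its left, z up, the work surface at z = 0. Lengths are in mm, angles in degrees, forces in N, time in s.
With the tool pointing down it reaches from about 425 to 925 mm from the base axis. Payload 6.8 kg.
Tool frame: the origin (TCP) lies on the centre line of the jaws, within the pads' length; the fingertips stand 22 mm ahead of it and the grasp point (between the pads) lies 3 mm ahead of it; x points along the fingers, y is the direction in which the jaws open and shut, and the axes are right-handed (so a half turn about x gives the same grasp; the last joint's range is limited). The gripper opens to 88 mm and grips with 3 to 60 N. Pads are 20 mm wide; open, the fingers measure 115 mm over their backs; the gripper's body (75 mm by 178 mm) begins 61 mm behind the grasp point.
Start: joints at [-80.22, 27.33, 1.283, 89.118, -0.659, 63.558, -4.761], TCP at [185.757, 648.955, 214.264] pointing down, gripper open.
Joint ranges: [-169.35, 169.35], [-19.33, 120.38], [-80.79, 83.38], [13.8, 139.57], [-78.32, 258.32], [9.67, 109.79], [-169.56, 169.56]. Speed limits (degrees/s): [136.94, 136.94, 180, 180, 180, 180, 180].

INTERFACE

Orientations are given as a 3x3 rotation matrix whose columns are the frame's x, y, z axes.
In Python, from rig import state, camera, get_calibration, job_done gives the robot as it stands.
- The arm moves only by the tool step_arm, never from a script. Its argument "commands" is a list of rows, each a list of 3 entries, a list of its own where there are three numbers: the shift along the tool's x, y, z in units of 0.04 m (1.0 is 0.04 m), then the turn, a rotation vector about the tool's x, y, z in units of 2 pi rad (1.0 is 2 pi rad), then the gripper's target within -1 to 1 (shut at 1, half-way at 0, fully open at -1). A call has 1 to 8 rows; each row shifts and turns the commanded pose from where the row before left it, along the tool's axes as they then stand; what a row does not reach is not made up. A row lasts 1/12 s, in which the tool goes at most 41.7 mm and 7.16 degrees, less where a joint would pass 70% of its speed; a pose out of reach is approached as far as the arm can. A call with a number of a shift or a turn outside -1 to 1 is refused whole. A call with a gripper value outside its range is refused whole. The fingers move at their own pace and stop on an object; the grip force is fixed at half the most. Time passes only in rows, so rows that do not move let the fingers close. It gives the time, the measured TCP pose, the force and the opening at its end, in the units of the state.
- state(): the state, without advancing time (a new reading comes with each control period).
- camera(name): name is "scene" or "top" or "wrist"; returns the picture (480x640x3 uint8, red, green, blue); there is no depth.
- get_calibration(name): a dict with "camera_matrix" (3x3 intrinsics, pixels), "extrinsics" (4x4, takes a point from camera to world coordinates). Camera axes: x right, y down, z forward; pixel columns grow to the right and rows downward; lengths in mm; the calibration is good to about 2 mm. A picture is of the moment at which its call begins: read the wrist's pose just before it. get_calibration takes no time and is no camera call; for the wrist camera it gives the pose at the moment of the call.
- job_done(): hands the job in, once; it reports no verdict.
The state is a dict: "clock": time; "joint_positions": joint angles; "qvel": joint speeds; "joint_torque": joint torques, N m; "eef_pos": TCP position; "eef_rot": TCP orientation; "force": force on the tool from outside, world axes, zero at the start; "torque": the same for the moment, N m; "gripper_width": finger opening in mm.
Only numpy, scipy, OpenCV 4.12 (cv2) and the standard library are available. Lean on these libraries where they do the work, as an engineer would, in place of code of your own. Each camera call takes 0.05 s, during which the arm holds its last target.

## Working session

There is one attempt and no reset: what is moved stays moved. The work goes in short steps, Python scripts to look and compute and a tool call to move; the robot and the scene stay as the last step left them, time stands still between calls to the robot, and variables do not carry over. Pictures are saved under pics/ and viewed, and the job is handed in when it is done.

Besides the shell and the picture viewer there is one more tool, called after "Request:" as name([rows], argument=value, ...), one row to a line, values as JSON. step_arm: Moves the arm, as the interface text tells. Shifts and turns lie within -1 to 1; 1 stands for 0.04 m of shift or 2 pi rad of turn. Its arguments: {"type":"object","properties":{"commands":{"type":"array","items":{"type":"array"}}},"required":["commands"]}

```bash
ls; mkdir -p pics
python3 - <<'E'
from rig import *
import cv2,numpy as np
np.set_printoptions(precision=3,suppress=True)
s=state();print({k:np.round(v,3).tolist() for k,v in s.items()})
for n in ["scene","top","wrist"]:
    c=get_calibration(n);print(n,c["camera_matrix"],c["extrinsics"])
    cv2.imwrite(f"pics/{n}0.png",camera(n)[:,:,::-1])
E
```

```text
pics
{'clock': 0.0, 'joint_positions': [-80.222, 27.375, 1.28, 89.173, -0.66, 63.557, -4.761], 'qvel': [-0.006, -0.095, 0.09, 0.004, 0.009, 0.024, -0.043], 'joint_torque': [-0.0, -58.285, 1.535, -27.261, -0.054, 0.017, 0.0], 'eef_pos': [185.591, 648.397, 213.329], 'eef_rot': [[-0.0, 0.275, 0.961], [-0.002, 0.961, -0.275], [-1.0, -0.002, 0.0]], 'force': [-0.328, 0.4, -0.051], 'torque': [0.017, 0.004, -0.005], 'gripper_width': 87.463}
scene [[589.757   0.    328.129]
 [  0.    589.757 243.931]
 [  0.      0.      1.   ]] [[  -1.      -0.002   -0.004  552.888]
 [   0.       0.872   -0.489  693.694]
 [   0.005   -0.489   -0.872 1153.754]
 [   0.       0.       0.       1.   ]]
top [[453.696   0.    316.115]
 [  0.    453.696 241.453]
 [  0.      0.      1.   ]] [[   0.011   -0.991    0.134  410.426]
 [  -1.      -0.01     0.008   96.285]
 [  -0.007   -0.135   -0.991 1042.557]
 [   0.       0.       0.       1.   ]]
wrist [[419.942   0.    315.399]
 [  0.    419.942 242.335]
 [  0.      0.      1.   ]] [[  0.275   0.93    0.245 118.914]
 [  0.961  -0.265  -0.072 667.52 ]
 [ -0.001   0.256  -0.967 383.038]
 [  0.      0.      0.      1.   ]]
```

View pics/scene0.png

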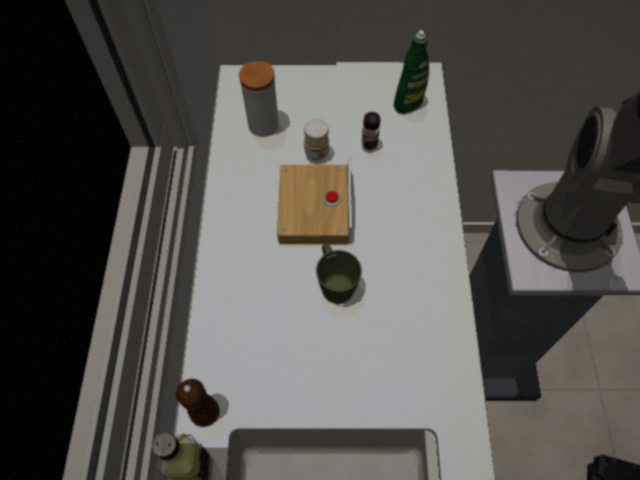

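View pics/top0.png

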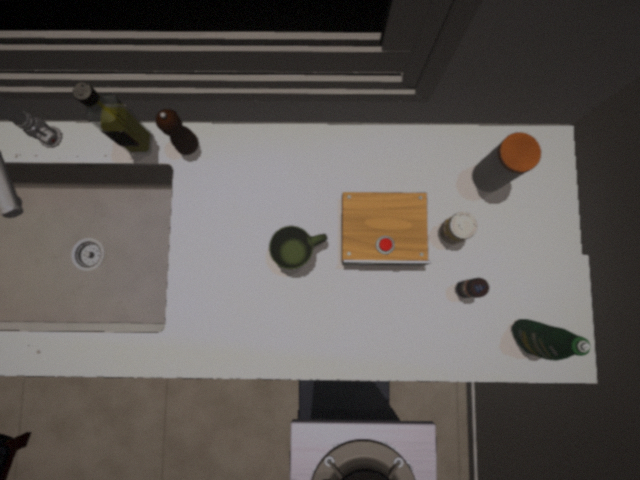

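View pics/wrist0.png

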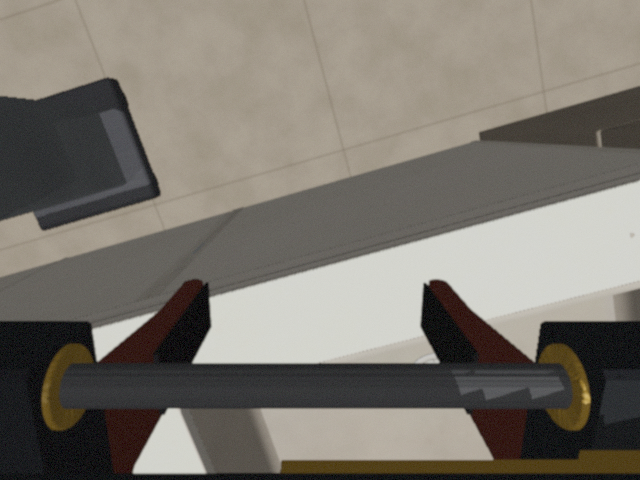

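```bash
cat > h.py <<'E'
from rig import *
import cv2,numpy as np
np.set_printoptions(precision=3,suppress=True)
def ray(n,uv,z,c=None):
    c=c or get_calibration(n);K=c["camera_matrix"];E=np.array(c["extrinsics"])
    d=E[:3,:3]@np.linalg.inv(K)@np.array([uv[0],uv[1],1.]);o=E[:3,3]
    return o+d*(z-o[2])/d[2]
def proj(n,p,c=None):
    c=c or get_calibration(n);E=np.linalg.inv(np.array(c["extrinsics"]))
    q=np.array(c["camera_matrix"])@(E[:3,:3]@np.array(p)+E[:3,3]);return q[:2]/q[2]
def red(im):
    h=cv2.cvtColor(im,cv2.COLOR_RGB2HSV);m=((h[...,0]<8)|(h[...,0]>172))&(h[...,1]>180)&(h[...,2]>100)
    n,l,st,ce=cv2.connectedComponentsWithStats(m.astype(np.uint8));i=1+np.argmax(st[1:,4]);return ce[i],st[i]
E
python3 - <<'E'
from h import *
for n,(x0,y0,x1,y1) in dict(scene=(270,110,390,310),top=(260,180,500,310)).items():
    im=cv2.imread(f"pics/{n}0.png");c,st=red(im[:,:,::-1].copy());print(n,c,st,ray(n,c,57))
    k=int(min(800/(x1-x0),600/(y1-y0)));cv2.imwrite(f"pics/{n}0c.png",cv2.resize(im[y0:y1,x0:x1],None,fx=k,fy=k,interpolation=cv2.INTER_CUBIC));print(k)
E
```

```text
scene [331.506 196.191] [326 192  12  10  89] [539.655 -44.017  57.   ]
3
top [385.204 244.041] [380 239  11  11  98] [539.922 -46.525  57.   ]
3
```

View pics/scene0c.png

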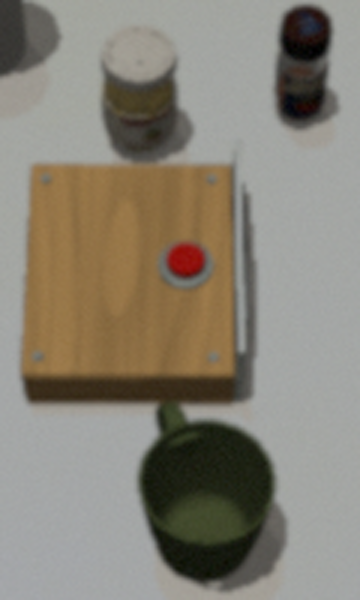

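View pics/top0c.png

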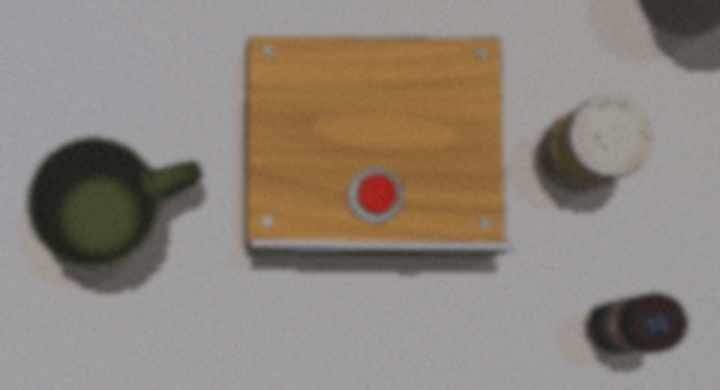

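Run:
```python
from h import *
P=lambda x,y:(260+x/3,180+y/3)
for q in [(248,241),(505,241),(248,38),(500,38)]: print(ray("top",P(*q),45))
Q=lambda x,y:(270+x/3,110+y/3)
for q in [(235,375),(234,165),(23,375),(32,165)]: print('s',ray("scene",Q(*q),45))
for q in [(267,50),(481,53),(266,221),(485,222)]: print('scr',ray("top",P(*q),45))
for q in [(39,356),(213,357),(45,180),(210,180)]: print('s scr',ray("scene",Q(*q),45))
```

```text
[504.355  45.811  45.   ]
[ 506.221 -142.796   45.   ]
[657.203  46.222  45.   ]
[ 658.864 -142.516   45.   ]
s [503.225  49.179  45.   ]
s [ 500.786 -139.556   45.   ]
s [656.829  49.584  45.   ]
s [ 657.684 -139.009   45.   ]
scr [648.119  31.966  45.   ]
scr [ 647.242 -128.07    45.   ]
scr [519.27   32.598  45.   ]
scr [ 520.106 -128.427   45.   ]
s scr [645.838  33.539  45.   ]
s scr [519.009  34.044  45.   ]
s scr [ 647.083 -124.678   45.   ]
s scr [ 519.585 -125.114   45.   ]
```

Run:
```python
from h import *
from scipy.optimize import fsolve
s=state();p0=np.array(s["eef_pos"])[:2];print(p0,s["clock"])
a0=np.arctan2(s["eef_rot"][1][1],s["eef_rot"][0][1])
def sim(dy,dz,N=24):
    p=p0.copy();a=a0;tr=[]
    for i in range(N):
        p=p+dy*np.array([np.cos(a),np.sin(a)])+dz*np.array([np.sin(a),-np.cos(a)]); a-=a0/N; tr.append(p)
    return p,np.linalg.norm(tr,axis=1)
f=lambda v:sim(*v)[0]-np.array([494,-45])
v=fsolve(f,[-7,36]);print(np.degrees(a0),v,v/40,a0/24/2/np.pi,sim(*v)[1])
```

```text
[185.638 648.498] 0.15
74.02770778770697 [-8.544 32.838] [-0.214  0.821] 0.008568021734688307 [666.812 658.936 650.936 642.831 634.641 626.386 618.089 609.772 601.459
 593.175 584.945 576.796 568.757 560.854 553.118 545.579 538.267 531.212
 524.447 518.003 511.91  506.2   500.902 496.045]
```

Request:
step_arm([
  [[0,-0.214,0.821],[0.00857,0,0],-0.75],
  [[0,-0.214,0.821],[0.00857,0,0],-0.75],
  [[0,-0.214,0.821],[0.00857,0,0],-0.75],
  [[0,-0.214,0.821],[0.00857,0,0],-0.75],
  [[0,-0.214,0.821],[0.00857,0,0],-0.75],
  [[0,-0.214,0.821],[0.00857,0,0],-0.75],
  [[0,-0.214,0.821],[0.00857,0,0],-0.75],
  [[0,-0.214,0.821],[0.00857,0,0],-0.75],
])

```text
clock: 0.82
eef_pos: [389.0, 469.4, 214.0]
eef_rot: [[-0.0, 0.654, 0.757], [-0.0, 0.757, -0.654], [-1.0, -0.0, 0.0]]
force: [0.3, -0.2, -0.9]
gripper_width: 76.7
```

Request:
step_arm([
  [[0,-0.214,0.821],[0.00857,0,0],-0.75],
  [[0,-0.214,0.821],[0.00857,0,0],-0.75],
  [[0,-0.214,0.821],[0.00857,0,0],-0.75],
  [[0,-0.214,0.821],[0.00857,0,0],-0.75],
  [[0,-0.214,0.821],[0.00857,0,0],-0.75],
  [[0,-0.214,0.821],[0.00857,0,0],-0.75],
  [[0,-0.214,0.821],[0.00857,0,0],-0.75],
  [[0,-0.214,0.821],[0.00857,0,0],-0.75],
])

```text
clock: 1.48
eef_pos: [497.6, 222.9, 214.1]
eef_rot: [[-0.0, 0.91, 0.415], [-0.0, 0.415, -0.91], [-1.0, -0.0, 0.0]]
force: [0.4, 0.3, -0.5]
gripper_width: 76.8
```

Request:
step_arm([
  [[0,-0.214,0.821],[0.00857,0,0],-0.75],
  [[0,-0.214,0.821],[0.00857,0,0],-0.75],
  [[0,-0.214,0.821],[0.00857,0,0],-0.75],
  [[0,-0.214,0.821],[0.00857,0,0],-0.75],
  [[0,-0.214,0.821],[0.00857,0,0],-0.75],
  [[0,-0.214,0.821],[0.00857,0,0],-0.75],
  [[0,-0.214,0.821],[0.00857,0,0],-0.75],
  [[0,-0.214,0.821],[0.00857,0,0],-0.75],
])

```text
clock: 2.15
eef_pos: [493.4, -46.5, 214.2]
eef_rot: [[0.0, 1.0, -0.003], [0.0, -0.003, -1.0], [-1.0, 0.0, -0.0]]
force: [0.9, -0.0, 0.2]
gripper_width: 76.6
```

Request:
step_arm([
  [[0,0,0],[0,0,0],-0.75],
  [[0,0,0],[0,0,0],-0.75],
  [[0,0,0],[0,0,0],-0.75],
])

```text
clock: 2.4
eef_pos: [493.8, -44.2, 214.2]
eef_rot: [[-0.0, 1.0, 0.0], [0.0, 0.0, -1.0], [-1.0, -0.0, -0.0]]
force: [-0.3, 0.1, -0.6]
gripper_width: 76.9
```

Run:
```python
from h import *
s=state();print(s["eef_pos"],s["eef_rot"],s["joint_positions"])
for n in ["top","wrist","scene"]:
    im=camera(n);cv2.imwrite(f"pics/{n}1.png",im[:,:,::-1])
    try:
        c,st=red(im);print(n,c,st,ray(n,c,57))
    except Exception as e: print(n,e)
```

```text
[493.766 -44.209 214.182] [[-0.  1.  0.]
 [ 0.  0. -1.]
 [-1. -0. -0.]] [-30.664  11.037  32.894 114.857  -7.234  56.058   5.821]
top [385.032 242.73 ] [381 239  10  10  63] [542.812 -46.176  57.   ]
wrist [371.763 223.137] [355 206  34  34 878] [538.958 -44.415  57.   ]
scene [328.571 196.314] [326 192   6   9  35] [546.21  -43.666  57.   ]
```

View pics/wrist1.png

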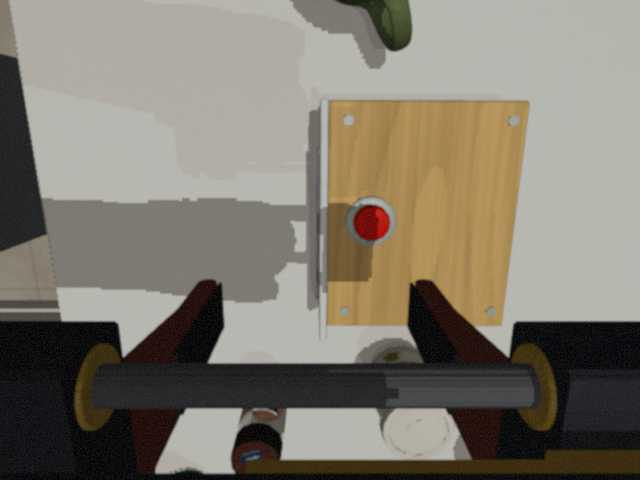

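View pics/scene1.png

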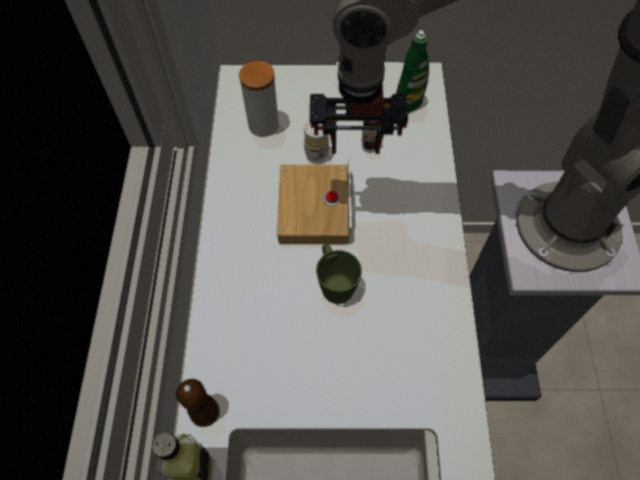

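Request:
step_arm([
  [[0.6,0,0],[0,0,0],-0.75],
  [[0.6,0,0],[0,0,0],-0.75],
  [[0.6,0,0],[0,0,0],-0.75],
  [[0.5,0,0],[0,0,0],-0.75],
  [[0.5,0,0],[0,0,0],-0.75],
  [[0.2,0,0],[0,0,0],-0.75],
  [[0,0,0],[0,0,0],-0.75],
  [[0,0,0],[0,0,0],-0.75],
])

```text
clock: 3.22
eef_pos: [494.0, -44.5, 94.5]
eef_rot: [[-0.0, 1.0, 0.0], [-0.0, 0.0, -1.0], [-1.0, -0.0, 0.0]]
force: [-0.9, -0.1, 0.4]
gripper_width: 76.7
```

Run:
```python
from h import *
s=state();print(s["eef_pos"],s["force"],s["gripper_width"])
for n in ["wrist","scene"]:
    im=camera(n);cv2.imwrite(f"pics/{n}2.png",im[:,:,::-1])
im=cv2.imread("pics/scene2.png")[100:260,260:460];cv2.imwrite("pics/scene2c.png",cv2.resize(im,None,fx=3.7,fy=3.7,interpolation=cv2.INTER_CUBIC))
```

```text
[493.983 -44.468  94.464] [-0.858 -0.135  0.424] 76.66598088450921
```

View pics/wrist2.png

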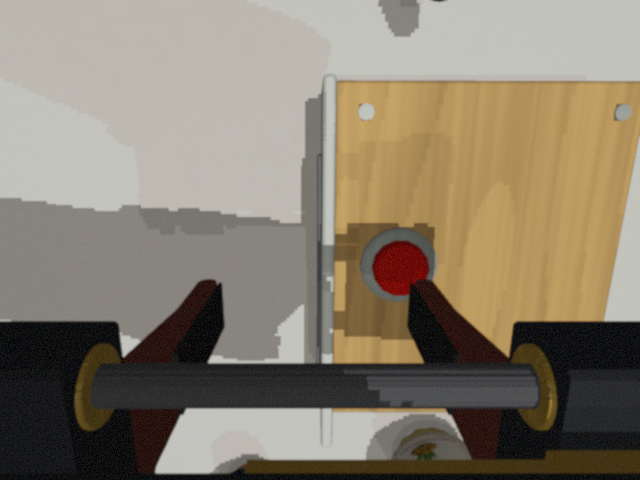

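View pics/scene2c.png

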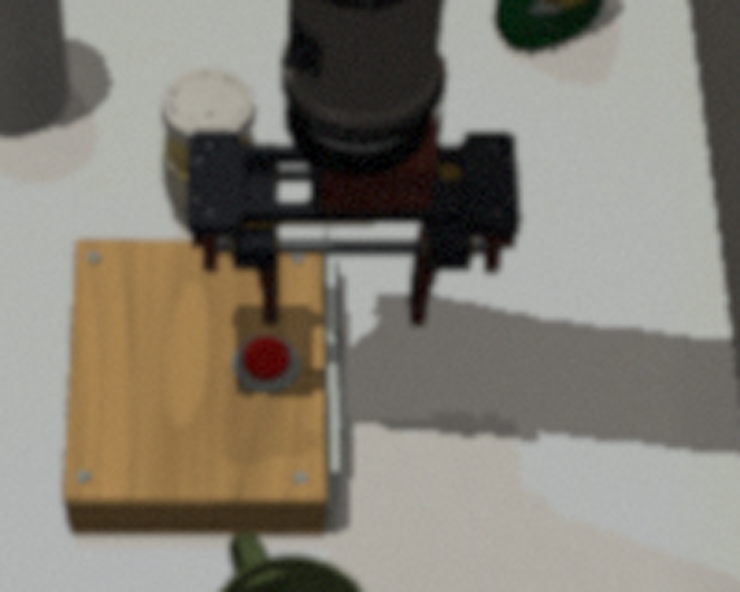

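Run:
```python
from h import *
for uv in [(411,283),(420,281),(432,283),(222,283),(200,281)]: print(ray("wrist",uv,72.5))
im=cv2.imread("pics/wrist2.png");c,st=red(im[:,:,::-1].copy());print(c,st,ray("wrist",c,57))
```

```text
[541.478 -46.605  72.5  ]
[545.794 -45.574  72.5  ]
[551.703 -46.607  72.5  ]
[449.538 -46.587  72.5  ]
[438.918 -45.554  72.5  ]
[399.812 269.528] [ 375  247   53   48 1814] [538.983 -44.89   57.   ]
```

Run:
```python
from h import *
print(get_calibration("wrist")["extrinsics"])
for dy in(-10,0,10):
  for x in (455.6,442,532.3,546): print(x,dy,proj("wrist",(x,-44.5+dy,72.5)),proj("wrist",(x,-44.5+dy,100)))
for u,v in [(264,322),(275,322),(413,322),(423,322)]:
  print(ray("scene",(260+u/3.7,100+v/3.7),72.5),ray("scene",(260+u/3.7,100+v/3.7),100))
im=cv2.imread("pics/wrist2.png")[240:400,140:500];cv2.imwrite("pics/w2c.png",cv2.resize(im,None,fx=2.2,fy=2.2,interpolation=cv2.INTER_CUBIC))
```

```text
[[  1.     -0.      0.002 494.595]
 [  0.     -0.967  -0.255  24.667]
 [  0.002   0.255  -0.967 264.967]
 [  0.      0.      0.      1.   ]]
455.6 -10 [235.256 298.179] [223.503 322.852]
442 -10 [207.55  298.186] [191.694 322.863]
532.3 -10 [391.389 298.14 ] [402.738 322.789]
546 -10 [419.256 298.133] [434.724 322.778]
455.6 0 [234.261 278.943] [222.189 301.084]
442 0 [206.207 278.948] [189.921 301.092]
532.3 0 [392.35  278.917] [404.006 301.036]
546 0 [420.566 278.912] [436.453 301.028]
455.6 10 [233.24 259.22] [220.837 278.679]
442 10 [204.831 259.222] [188.097 278.684]
532.3 10 [393.335 259.206] [405.312 278.648]
546 10 [421.908 259.204] [438.232 278.643]
[540.109 -58.058  72.5  ] [540.434 -38.938 100.   ]
[533.501 -58.079  72.5  ] [533.994 -38.959 100.   ]
[450.559 -58.345  72.5  ] [453.162 -39.218 100.   ]
[444.546 -58.364  72.5  ] [447.302 -39.237 100.   ]
```

View pics/w2c.png

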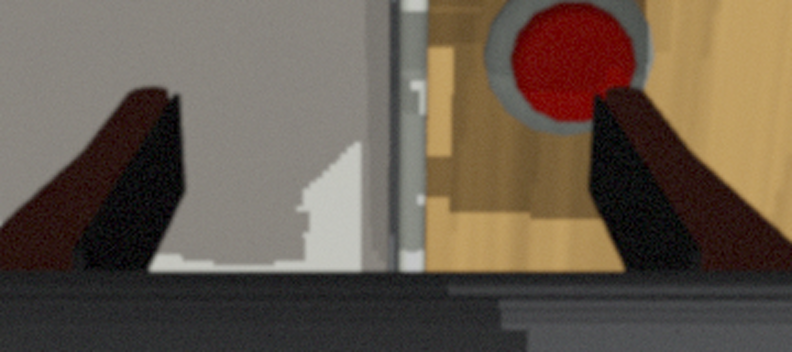

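Request:
step_arm([
  [[0.15,0,0],[0,0,0],-0.75],
  [[0.15,0,0],[0,0,0],-0.75],
  [[0.05,0,0],[0,0,0],-0.75],
  [[0,0,0],[0,0,0],-0.75],
  [[0,0,0],[0,0,0],-0.75],
])

```text
clock: 3.73
eef_pos: [493.6, -44.9, 80.1]
eef_rot: [[-0.0, 1.0, -0.0], [-0.0, -0.0, -1.0], [-1.0, -0.0, 0.0]]
force: [0.6, 0.3, 0.2]
gripper_width: 76.6
```

Run:
```python
from h import *
s=state();print(s["eef_pos"],s["force"],s["gripper_width"])
for n in ["wrist","scene","top"]:
    im=camera(n);cv2.imwrite(f"pics/{n}3.png",im[:,:,::-1])
im=cv2.imread("pics/scene3.png")[120:260,270:430];cv2.imwrite("pics/scene3c.png",cv2.resize(im,None,fx=4.2,fy=4.2,interpolation=cv2.INTER_CUBIC))
```

```text
[493.6   -44.895  80.136] [0.57  0.261 0.248] 76.62458704708287
```

View pics/wrist3.png

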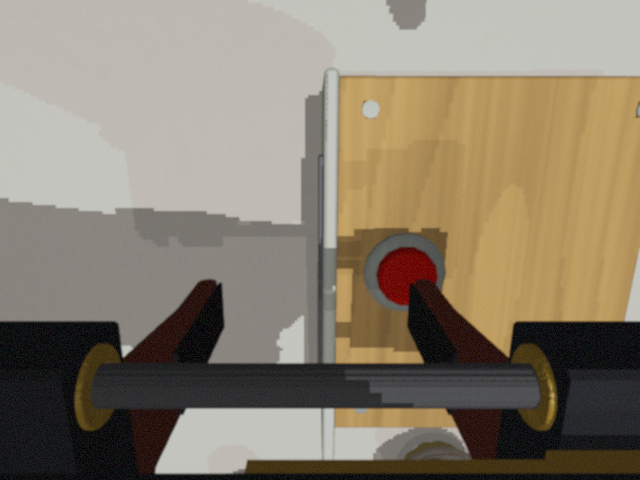

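View pics/scene3c.png

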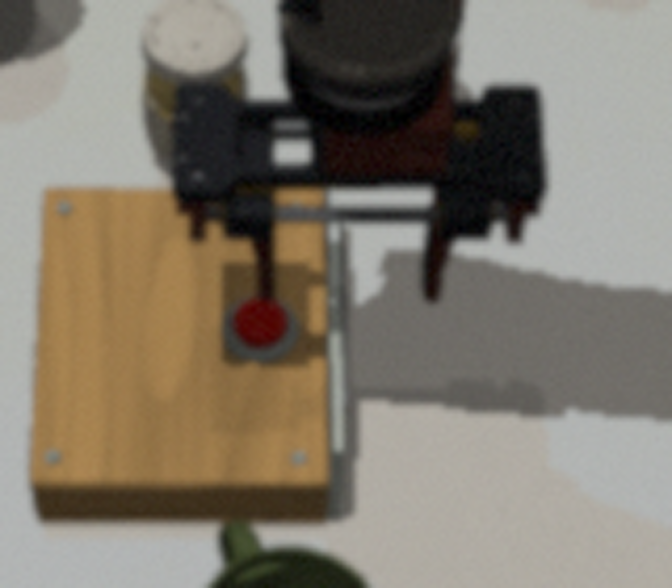

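Request:
step_arm([
  [[0.05,0,0],[0,0,0],-0.75],
  [[0.05,0,0],[0,0,0],-0.75],
  [[0,0,0],[0,0,0],-0.75],
  [[0,0,0],[0,0,0],-0.75],
])

```text
clock: 4.22
eef_pos: [493.6, -44.9, 76.1]
eef_rot: [[-0.0, 1.0, -0.0], [-0.0, -0.0, -1.0], [-1.0, -0.0, 0.0]]
force: [0.8, -0.6, -0.1]
gripper_width: 76.8
```

Request:
step_arm([
  [[0.05,0,0],[0,0,0],-0.75],
  [[0.05,0,0],[0,0,0],-0.75],
  [[0.05,0,0],[0,0,0],-0.75],
  [[0,0,0],[0,0,0],-0.75],
  [[0,0,0],[0,0,0],-0.75],
])

```text
clock: 4.63
eef_pos: [493.6, -44.9, 70.0]
eef_rot: [[-0.0, 1.0, -0.0], [-0.0, -0.0, -1.0], [-1.0, -0.0, 0.0]]
force: [-0.2, 1.1, 0.1]
gripper_width: 76.8
```

Request:
step_arm([
  [[0.05,0,0],[0,0,0],-0.75],
  [[0.05,0,0],[0,0,0],-0.75],
  [[0.05,0,0],[0,0,0],-0.75],
  [[0,0,0],[0,0,0],-0.75],
  [[0,0,0],[0,0,0],-0.75],
])

```text
clock: 5.05
eef_pos: [493.6, -44.9, 64.1]
eef_rot: [[-0.0, 1.0, -0.0], [-0.0, -0.0, -1.0], [-1.0, -0.0, 0.0]]
force: [-0.0, 0.1, 0.4]
gripper_width: 77.0
```

Run:
```python
from h import *
s=state();print(s["eef_pos"],s["force"],s["gripper_width"])
for n in ["wrist","scene"]:
    im=camera(n);cv2.imwrite(f"pics/{n}4.png",im[:,:,::-1])
im=cv2.imread("pics/scene4.png")[120:260,270:430];cv2.imwrite("pics/scene4c.png",cv2.resize(im,None,fx=4.2,fy=4.2,interpolation=cv2.INTER_CUBIC))
```

```text
[493.577 -44.869  64.072] [-0.023  0.066  0.398] 77.03086810921546
```

View pics/wrist4.png

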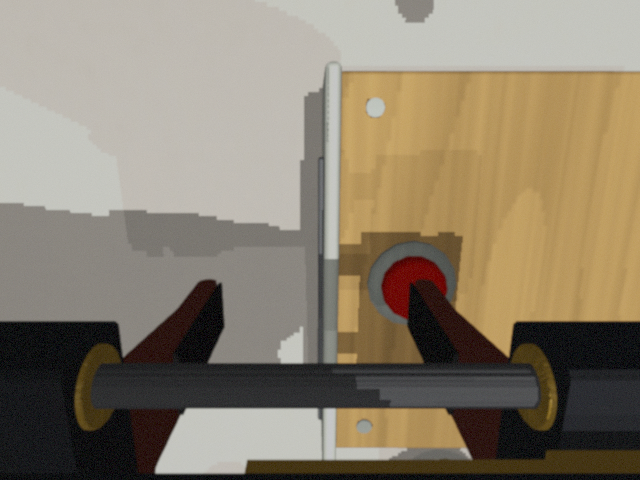

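View pics/scene4c.png

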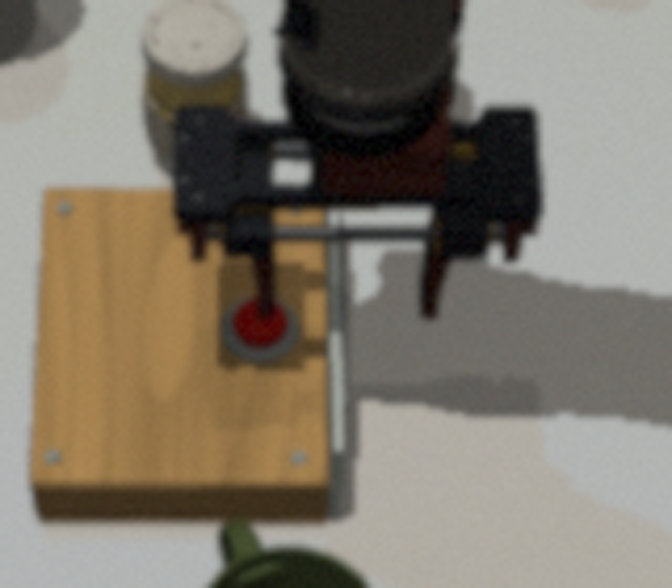

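Request:
step_arm([
  [[0.1,0,0],[0,0,0],-0.75],
  [[0.05,0,0],[0,0,0],-0.75],
  [[0.05,0,0],[0,0,0],-0.75],
  [[0,0,0],[0,0,0],-0.75],
  [[0,0,0],[0,0,0],-0.75],
])

```text
clock: 5.57
eef_pos: [493.6, -44.9, 56.0]
eef_rot: [[-0.0, 1.0, -0.0], [-0.0, -0.0, -1.0], [-1.0, -0.0, 0.0]]
force: [-0.5, 0.0, 0.2]
gripper_width: 77.1
```

Request:
step_arm([
  [[0.05,0,0],[0,0,0],-0.75],
  [[0.05,0,0],[0,0,0],-0.75],
  [[0,0,0],[0,0,0],-0.75],
  [[0,0,0],[0,0,0],-0.75],
])

```text
clock: 5.9
eef_pos: [493.6, -44.9, 52.1]
eef_rot: [[-0.0, 1.0, -0.0], [0.0, -0.0, -1.0], [-1.0, -0.0, -0.0]]
force: [0.2, -0.2, 0.2]
gripper_width: 76.9
```

Run:
```python
from h import *
s=state();print(s["eef_pos"],s["force"],s["gripper_width"])
for n in ["wrist","scene"]:
    im=camera(n);cv2.imwrite(f"pics/{n}5.png",im[:,:,::-1])
im=cv2.imread("pics/scene5.png")[120:260,270:430];cv2.imwrite("pics/scene5c.png",cv2.resize(im,None,fx=4.2,fy=4.2,interpolation=cv2.INTER_CUBIC))
```

```text
[493.595 -44.864  52.118] [ 0.19  -0.247  0.217] 76.86734954077546
```

View pics/wrist5.png

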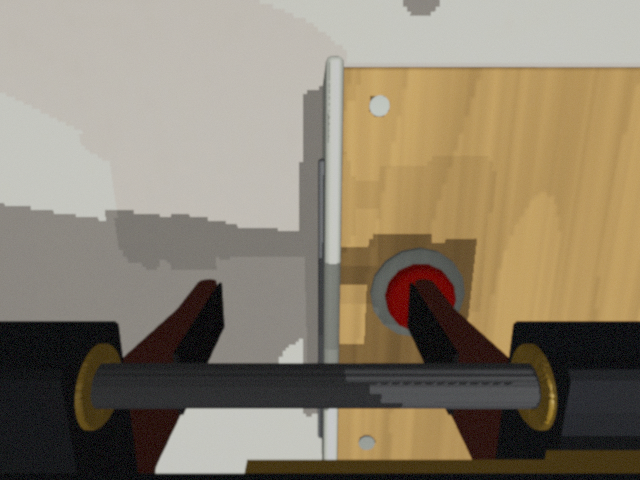

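View pics/scene5c.png

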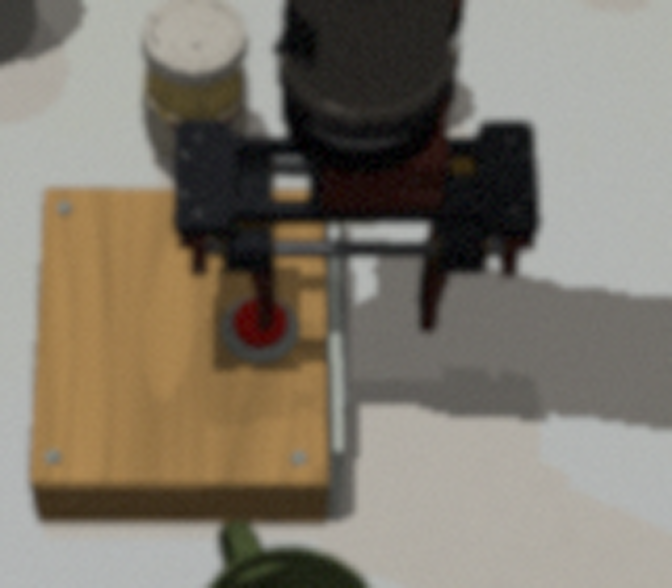

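Request:
step_arm([
  [[0.05,0,0],[0,0,0],-0.75],
  [[0.05,0,0],[0,0,0],-0.75],
  [[0,0,0],[0,0,0],-0.75],
  [[0,0,0],[0,0,0],-0.75],
])

```text
clock: 6.33
eef_pos: [493.9, -44.8, 48.2]
eef_rot: [[0.0, 1.0, -0.0], [-0.0, -0.0, -1.0], [-1.0, 0.0, 0.0]]
force: [-0.5, -0.2, 0.6]
gripper_width: 77.0
```

Request:
step_arm([
  [[0.05,0,0],[0,0,0],-0.75],
  [[0.05,0,0],[0,0,0],-0.75],
  [[0,0,0],[0,0,0],-0.75],
  [[0,0,0],[0,0,0],-0.75],
])

```text
clock: 6.67
eef_pos: [493.5, -44.9, 44.0]
eef_rot: [[-0.0, 1.0, -0.0], [-0.0, -0.0, -1.0], [-1.0, -0.0, 0.0]]
force: [0.2, -0.3, 0.6]
gripper_width: 76.6
```

Run:
```python
from h import *
s=state();print(s["eef_pos"],s["force"],s["gripper_width"])
a=camera("wrist");cv2.imwrite("pics/wrist6.png",a[:,:,::-1])
im=camera("scene")[:,:,::-1];cv2.imwrite("pics/scene6.png",im)
im=np.ascontiguousarray(im[120:260,270:430]);cv2.imwrite("pics/scene6c.png",cv2.resize(im,None,fx=4.2,fy=4.2,interpolation=cv2.INTER_CUBIC))
b=np.ascontiguousarray(a[220:360,190:500,::-1]);cv2.imwrite("pics/wrist6c.png",cv2.resize(b,None,fx=2.5,fy=2.5,interpolation=cv2.INTER_CUBIC))
```

```text
[493.514 -44.854  44.034] [ 0.155 -0.26   0.603] 76.60674297372641
```

View pics/wrist6c.png

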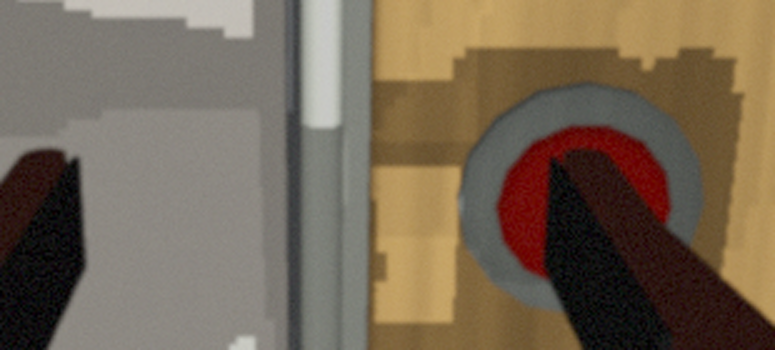

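View pics/scene6c.png

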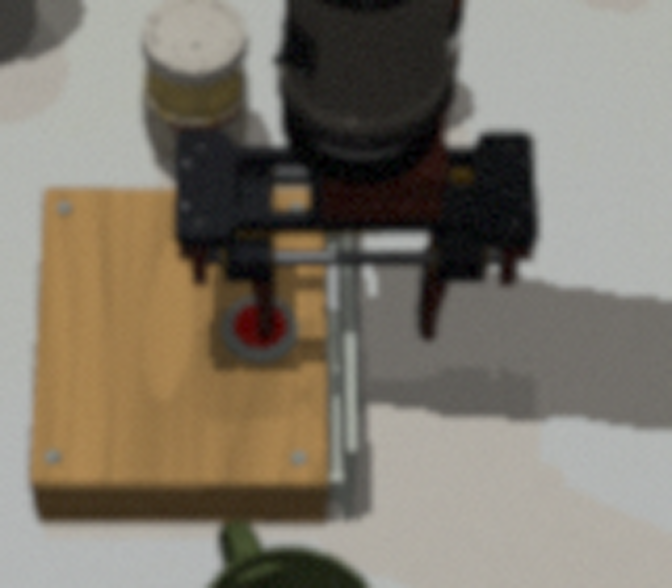

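Request:
step_arm([
  [[0.05,0,0],[0,0,0],-0.75],
  [[0.05,0,0],[0,0,0],-0.75],
  [[0.05,0,0],[0,0,0],-0.75],
  [[0,0,0],[0,0,0],-0.75],
])

```text
clock: 7.1
eef_pos: [493.8, -44.9, 38.6]
eef_rot: [[0.0, 1.0, -0.001], [0.001, -0.001, -1.0], [-1.0, 0.0, -0.001]]
force: [-3.5, 0.5, 10.1]
gripper_width: 76.8
```

Request:
step_arm([
  [[0,0,0],[0,0,0],-0.75],
  [[0,0,0],[0,0,0],-0.75],
  [[0,0,0],[0,0,0],-0.75],
  [[0,0,0],[0,0,0],-0.75],
  [[0,0,0],[0,0,0],-0.75],
  [[0,0,0],[0,0,0],-0.75],
  [[0,0,0],[0,0,0],-0.75],
  [[0,0,0],[0,0,0],-0.75],
])

```text
clock: 7.77
eef_pos: [493.5, -44.9, 38.6]
eef_rot: [[-0.0, 1.0, -0.001], [0.001, -0.001, -1.0], [-1.0, -0.0, -0.001]]
force: [-4.5, 1.0, 10.3]
gripper_width: 76.9
```

Run:
```python
from h import *
s=state();print(s["eef_pos"],s["force"],s["gripper_width"])
a=camera("wrist");cv2.imwrite("pics/wrist7.png",a[:,:,::-1])
im=camera("scene")[:,:,::-1]
im=np.ascontiguousarray(im[120:260,270:430]);cv2.imwrite("pics/scene7c.png",cv2.resize(im,None,fx=4.2,fy=4.2,interpolation=cv2.INTER_CUBIC))
s=state();print(s["eef_pos"],s["force"],s["gripper_width"])
```

```text
[493.526 -44.86   38.558] [-4.531  0.999 10.262] 76.89359868271053
[493.578 -44.873  38.557] [-3.799 -0.27  11.555] 76.97625152701139
```

View pics/wrist7.png

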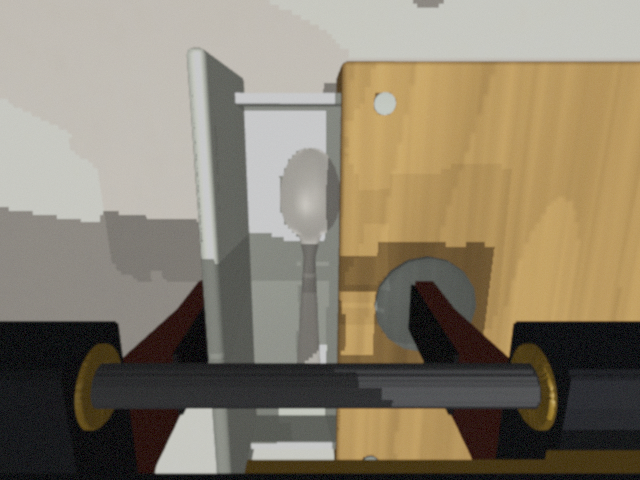

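View pics/scene7c.png

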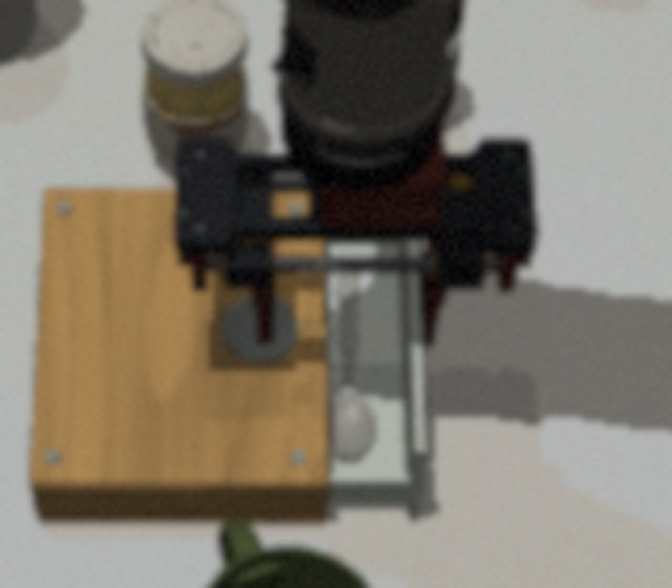

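Run:
```python
from h import *
s=state();print(s["clock"],s["eef_pos"],s["force"]);print(job_done())
```

```text
7.8667 [493.578 -44.873  38.557] [-3.799 -0.27  11.555]
the job is handed in; nothing more can be done
None
```

I pressed the button fully down with the far finger, and the tray sprang out and stopped against the near finger. I handed the job in at 7.9 s with the arm still holding both; it gave no verdict.

**Last checks:**
- **Button:** it looks sunk into its ring in both cameras. The upward force on the tool was about 10–11.5 N, more than the 6 N of a full press.
- **Tray:** the near finger stands about 43 mm in front of where the tray was shut, and the panel is up against it. That distance comes from the finger geometry, not a direct measurement of the tray. The tray pushed with about 4 N, and the pose and forces held steady over the last second.
- **Teaspoon:** the wrist and scene pictures show it lying in the tray.
- **Mug and jars:** I saw no contact. The mustard jar looks unmoved in the last scene picture. The mug and the spice jar are not fully in view in the last pictures.

**Disagreement:** contact came about 30 mm lower than I expected from the stated 22 mm between tool point and fingertips. The pictures had shown the tips that much higher, so I came down in small steps and checked the force and pictures. The force read only about 0.6 N as the latch let go, and I first saw the tray moving in the camera picture.

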